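# Stack the parts bins in their shoes

### The job

Put the five red parts bins back into their two columns: stack the three long bins in the long shoe (the shallow metal tray), the deepest at the bottom, the medium one on it and the shallowest on top, and stack the two short bins in the short shoe, the deep one at the bottom. Every bin must sit fully home in the shoe or on the bin beneath, with its open front on the side of the shoe's black strip. Carry the bins level so that nothing spills, and leave the carton, the wrench and the jar where they are.

Things in the scene. Friction and masses are not known exactly. Their poses are not given: they have to be found in the camera images.
- long_deep: loose red bin, 120 long (x) x 64 wide (y) x 64 high, 0.19-0.44 kg, with hexagon bolts fixed inside below the rim. Origin: centre of underside, z up. Front at -x: wall cut down to 32 at mid-width, white card. Plain upright walls 4 thick; grip across the width near the rim. Foot 104 x 48, 6 high, drops into the 112 x 56 mouth of a same-length bin: origin then 6 below that bin's rim.
- long_medium: loose red bin, 120 long (x) x 64 wide (y) x 52 high, 0.19-0.44 kg, with nuts fixed inside below the rim. Origin: centre of underside, z up. Front at -x: wall cut down to 26 at mid-width, white card. Plain upright walls 4 thick; grip across the width near the rim. Foot 104 x 48, 6 high, drops into the 112 x 56 mouth of a same-length bin: origin then 6 below that bin's rim.
- long_shallow: loose red bin, 120 long (x) x 64 wide (y) x 40 high, 0.19-0.44 kg, with brass pins fixed inside below the rim. Origin: centre of underside, z up. Front at -x: wall cut down to 20 at mid-width, white card. Plain upright walls 4 thick; grip across the width near the rim. Foot 104 x 48, 6 high, drops into the 112 x 56 mouth of a same-length bin: origin then 6 below that bin's rim.
- short_deep: loose red bin, 88 long (x) x 64 wide (y) x 64 high, 0.16-0.35 kg, with hexagon bolts fixed inside below the rim. Origin: centre of underside, z up. Front at -x: wall cut down to 32 at mid-width, white card. Plain upright walls 4 thick; grip across the width near the rim. Foot 72 x 48, 6 high, drops into the 80 x 56 mouth of a same-length bin: origin then 6 below that bin's rim.
- short_shallow: loose red bin, 88 long (x) x 64 wide (y) x 40 high, 0.16-0.35 kg, with washers fixed inside below the rim. Origin: centre of underside, z up. Front at -x: wall cut down to 20 at mid-width, white card. Plain upright walls 4 thick; grip across the width near the rim. Foot 72 x 48, 6 high, drops into the 80 x 56 mouth of a same-length bin: origin then 6 below that bin's rim.
- long_shoe: fixed stacking shoe: shallow metal tray 136 (x) x 80 (y) outside for a 120-long bin; floor 4 thick, lips 3 wide up to 10 above the bench, inside 130 x 74. Origin: middle of its FRONT outer edge, on the bench; x runs front to rear, so its centre is at x = +68, y = 0. A flat black strip 14 wide projects from the front edge. A bin in it has its origin 4 above the bench.
- short_shoe: fixed stacking shoe: shallow metal tray 104 (x) x 80 (y) outside for a 88-long bin; floor 4 thick, lips 3 wide up to 10 above the bench, inside 98 x 74. Origin: middle of its FRONT outer edge, on the bench; x runs front to rear, so its centre is at x = +52, y = 0. A flat black strip 14 wide projects from the front edge. A bin in it has its origin 4 above the bench.
- carton: bystander: loose closed cardboard carton 100 x 140 x 80 high, origin at the centre of its underside; to be left alone
- wrench: bystander: loose steel wrench lying on the bench, about 180 long (its x), 7 thick, origin near its middle; to be left alone
- oil_jar: bystander: loose closed amber glass jar with a black cap, diameter 64, 100 high, upright, origin at the centre of its underside; to be left alone

How it is judged:
At the end, for the whole second after the job is handed in: Long shoe: long_deep, medium, shallow upwards; short shoe: short_deep, then shallow. Bottom bins within 9 mm of the shoe's centre (x, y); upper ones within 12 mm of the bin below; heights within 3 mm of seated; 0.25 rad to the shoe, front to its strip; tilt under 0.08 rad; at rest (x of long_deep in the frame of long_shoe between 0.059 and 0.077 m and y of long_deep in the frame of long_shoe between -0.009 and 0.009 m and z of long_deep in the frame of long_shoe between 0.001 and 0.007 m and angle between the x axis of each of long_deep, long_medium, long_shallow and the x axis of long_shoe, either way round below 0.25 rad and x of long_shoe in the frame of long_deep below -0.02 m and angle between each of long_deep, long_medium, long_shallow, short_deep, short_shallow's own z axis and vertical below 0.08 rad and linear speed of each of long_deep, long_medium, long_shallow, short_deep, short_shallow below 0.02 m/s and angular speed of each of long_deep, long_medium, long_shallow, short_deep, short_shallow below 0.2 rad/s and horizontal distance between long_medium and long_deep below 0.012 m and z of long_medium in the frame of long_deep between 0.055 and 0.061 m and x of long_shoe in the frame of long_medium below -0.02 m and horizontal distance between long_shallow and long_medium below 0.012 m and z of long_shallow in the frame of long_medium between 0.043 and 0.049 m and x of long_shoe in the frame of long_shallow below -0.02 m and x of short_deep in the frame of short_shoe between 0.043 and 0.061 m and y of short_deep in the frame of short_shoe between -0.009 and 0.009 m and z of short_deep in the frame of short_shoe between 0.001 and 0.007 m and angle between the x axis of each of short_deep, short_shallow and the x axis of short_shoe, either way round below 0.25 rad and x of short_shoe in the frame of short_deep below -0.02 m and horizontal distance between short_shallow and short_deep below 0.012 m and z of short_shallow in the frame of short_deep between 0.055 and 0.061 m and x of short_shoe in the frame of short_shallow below -0.02 m); the robot touches nothing.
It fails at once if a bin is tipped by more than about 30 degrees (its parts would spill) (angle between any of long_deep, long_medium, long_shallow, short_deep, short_shallow's own z axis and vertical above 0.52 rad).
It fails at once if a bystander (carton, wrench, jar) is moved by more than 20 mm (distance of any of carton, wrench, oil_jar from where it was at the start of the episode above 0.02 m).
It also fails if it takes over 128 s, if anything falls off the work surface, if the arm or the gripper's body presses on something with over 40 N, if the wrist force passes 120 N, or if a joint passes its speed limit or range.

### The arm

A 6-joint arm with a two-finger parallel gripper is mounted at the origin on the work surface. World frame = base frame: x ahead of the robot, y to its left, z up, the work surface at z = 0. Lengths are in m, angles in rad, forces in N, time in s.
With the tool pointing down it reaches from about 0.3 to 0.775 m from the base axis. Payload 14.6 kg.
Tool frame: the origin (TCP) lies on the centre line of the jaws, within the pads' length; the fingertips stand 19 mm ahead of it and the grasp point (between the pads) is the TCP; y points along the fingers, x is the direction in which the jaws open and shut, and the axes are right-handed (so a half turn about y gives the same grasp; the last joint's range is limited). The gripper opens to 94 mm and grips with 3 to 60 N. Pads are 16 mm wide; open, the fingers measure 119 mm over their backs; the gripper's body (75 mm by 177 mm) begins 78 mm behind the grasp point.
Start: joints at [1.039, 0.3, 1.521, -0, 1.321, -0.067], TCP at [0.247, 0.492, 0.224] pointing down, gripper open.
Joint ranges: [-3.03, 3.03], [-0.79, 2.21], [0.23, 2.52], [-1.04, 4.18], [0, 3.07], [-2.55, 2.55]. Speed limits (rad/s): [2.22, 2.22, 2.57, 3.14, 3.14, 3.14].

### API

Orientations are given as [roll, pitch, yaw] about the fixed x, y, z axes, in that order (R = Rz(yaw) Ry(pitch) Rx(roll)).
In Python, from station import get_obs, cams, workorder gives the robot as it stands.
- The arm moves only by the shell command python3 -m handwheel 'ROWS' [FORCE]. ROWS is JSON, a list of rows, each an object of numbers: "fingers": the opening, from -1 (shut) to 1 (fully open); "x", "y", "z": the shift along the tool's x, y, z in m; "spin": the turn about the tool's y in degrees. In form: [{"fingers": .., "x": .., "y": .., "z": .., "spin": ..}, ...]. A call has exactly 10 rows; each row is the pose to reach, as a shift and turn from the pose commanded when the call began, along the tool's axes at that moment; what a row does not reach only later rows make up. A row lasts 1/10 s, in which the tool goes at most 50 mm and 8.59 degrees, less where a joint would pass 70% of its speed; a pose out of reach is approached as far as the arm can. A call with a gripper value outside its range is refused whole. The fingers move at their own pace and stop on an object; FORCE is the grip in N (left out, the last holds). Time passes only in rows, so rows that repeat a pose let the fingers close, or fill a call up. It gives the time, the measured TCP pose, the force and the opening at its end, in the units of the state.
- get_obs(): the state, without advancing time (a new reading comes with each control period).
- cams.camera(name): name is "scene" or "top"; returns (picture, depth): 384x512x3 uint8, red, green, blue; 384x512 float32, m along the optical axis (not along the pixel's ray), 0 where there is no reading.
- cams.get_calibration(name): a dict with "fx", "fy", "cx", "cy" (pixels), "view" (4x4, takes a point from world to camera coordinates). Camera axes: x right, y down, z forward; pixel columns grow to the right and rows downward; lengths in m; the calibration is good to about 2 mm. A picture is of the moment at which its call begins. get_calibration takes no time and is no camera call.
- workorder.hand_in(): hands the job in, once; it reports no verdict.
The state is a dict: "time_s": time; "qpos": joint angles; "joint_vel": joint speeds; "tau": joint torques, N m; "ee_pos": TCP position; "eef_rot": TCP orientation; "force": force on the tool from outside, world axes, zero at the start; "moment": the same for the moment, N m; "grip_width": finger opening in m.
Only numpy, scipy, OpenCV 4.12 (cv2) and the standard library are available. Lean on these libraries where they do the work, as an engineer would, in place of code of your own. Each camera call takes 0.05 s, during which the arm holds its last target. There are 200 camera calls.

## Working session

There is one attempt and no reset: what is moved stays moved. The work goes in short steps, Python scripts to look and compute and a shell command to move; the robot and the scene stay as the last step left them, time stands still between calls to the robot, and variables do not carry over. Pictures are saved under pics/ and viewed, about 12 in all and at most 16, crops included, and the job is handed in when it is done.

```bash
mkdir -p pics; ls; python3 - <<'E'
from station import get_obs, cams
import cv2, numpy as np
print(get_obs())
for n in ("top","scene"):
    p,d=cams.camera(n); np.savez(f"pics/{n}0.npz",p=p,d=d)
    cv2.imwrite(f"pics/{n}0.png",cv2.resize(p[:,:,::-1],(800,600),interpolation=cv2.INTER_CUBIC))
    c=cams.get_calibration(n); print(n,{k:np.round(v,4).tolist() for k,v in c.items()})
E
```

```text
pics
{'time_s': 0.0, 'qpos': array([ 1.03938085e+00,  3.00495555e-01,  1.52157700e+00, -1.09613106e-05,
        1.32069175e+00, -6.65603901e-02]), 'joint_vel': array([ 0.00137237, -0.00011397, -0.00021016, -0.00201236,  0.00096802,
       -0.00114182]), 'tau': array([ 5.34827086e-05, -5.31811917e+01, -3.52742350e+01,  7.08591426e-02,
        2.43961997e-02, -7.54084249e-05]), 'ee_pos': array([0.24642617, 0.49143957, 0.22387463]), 'eef_rot': array([-1.57072899e+00,  1.16975958e-03,  1.10594400e+00]), 'force': array([ 1.17630843, -0.52787307,  0.4030577 ]), 'moment': array([ 0.00685183, -0.02709459,  0.02427989]), 'grip_width': 0.09441792884710824}
top {'fx': 417.8417, 'fy': 417.8417, 'cx': 258.2667, 'cy': 184.0304, 'view': [[-0.1019, -0.9948, -0.005, 0.0463], [-0.9742, 0.1008, -0.2018, 0.6261], [0.2013, -0.0157, -0.9794, 1.1907], [0.0, 0.0, 0.0, 1.0]]}
scene {'fx': 459.4559, 'fy': 459.4559, 'cx': 251.98, 'cy': 192.5853, 'view': [[-0.0794, 0.9968, 0.0126, 0.0789], [0.8011, 0.0713, -0.5943, -0.4685], [-0.5933, -0.0371, -0.8041, 1.6484], [0.0, 0.0, 0.0, 1.0]]}
```

View pics/top0.png

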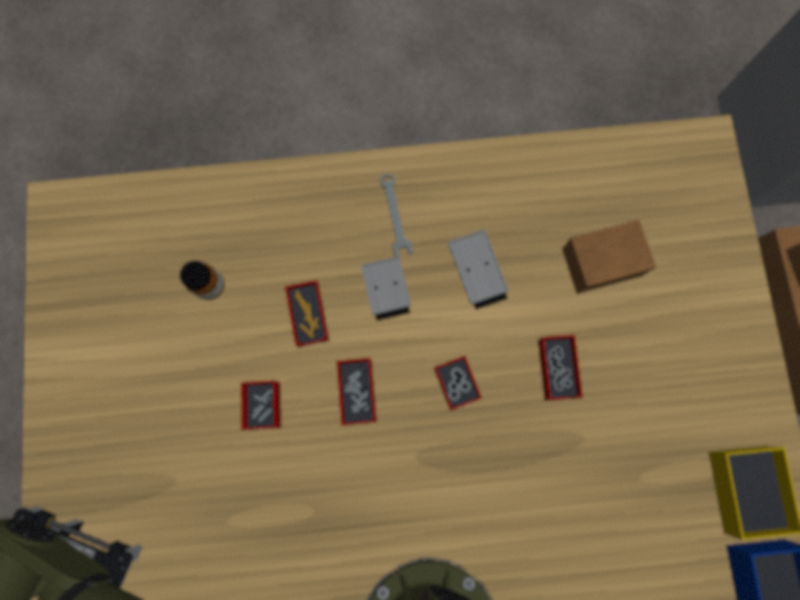

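View pics/scene0.png

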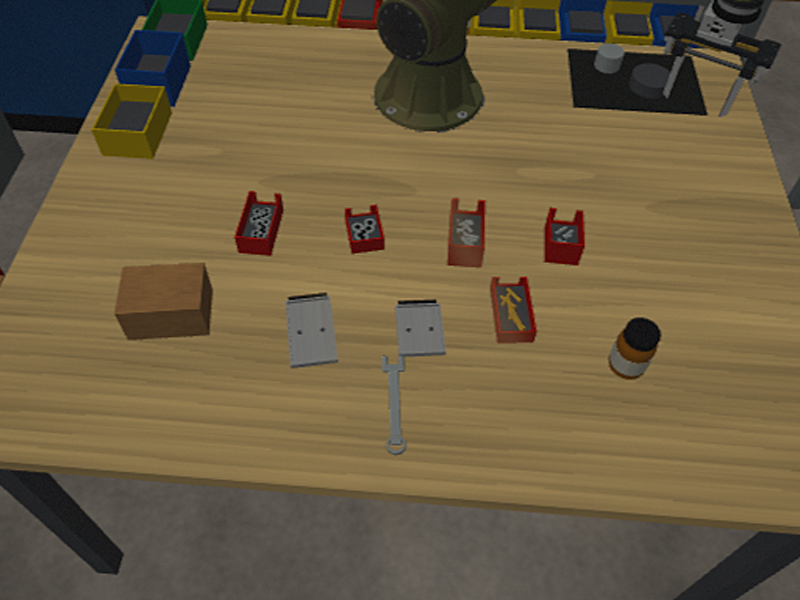

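The two pictures show all five bins with their cut fronts towards the robot, as are the shoes' black strips. In the top view (800x600), the long bins are at (356,390), (560,367) and (306,313) (pins), and the short ones at (261,405) (bolts) and (458,382) (washers). The short shoe is at (387,288) and the long shoe at (478,268). The wrench lies right behind the short shoe at (400,240).

```bash
cat > h.py <<'E'
import numpy as np, cv2
from station import get_obs, cams
def world(n,d):
    c=cams.get_calibration(n); v,u=np.indices(d.shape)
    P=np.stack([(u-c["cx"])/c["fx"]*d,(v-c["cy"])/c["fy"]*d,d],-1)
    V=np.array(c["view"]); return (P-V[:3,3])@V[:3,:3]
def rect(xy):
    (cx,cy),(w,h),a=cv2.minAreaRect((xy*1000).astype(np.float32))
    a=np.radians(a)
    if w<h: w,h=h,w; a+=np.pi/2
    a=(a+np.pi/2)%np.pi-np.pi/2
    return f"c=({cx:.0f},{cy:.0f}) size {w:.0f}x{h:.0f} yaw {np.degrees(a):.1f}"
def blobs(n,p,d,kind):
    W=world(n,d); hsv=cv2.cvtColor(p,cv2.COLOR_RGB2HSV)
    r=np.hypot(W[...,0],W[...,1]); ok=(d>0)&(r<.85)&(r>.28)&(W[...,0]>.1)&(abs(W[...,1])<.5)
    if kind=="red": m=ok&((hsv[...,0]<6)|(hsv[...,0]>172))&(hsv[...,1]>140)
    else: m=ok&(hsv[...,1]<50)&(hsv[...,2]>110)&(W[...,2]<.02)
    k,L,st,ce=cv2.connectedComponentsWithStats(m.astype(np.uint8))
    for i in range(1,k):
        if st[i,4]<40: continue
        q=W[L==i]; z=np.percentile(q[:,2],90)
        t=q[q[:,2]>z-.012] if kind=="red" else q
        print(n,kind,"px",(ce[i]*800/512).round(),"n",st[i,4],"z90 %.3f"%z,rect(t[:,:2]))
E
python3 - <<'E'
from h import *
for n in("top","scene"):
    f=np.load(f"pics/{n}0.npz")
    for k in("red","metal"): blobs(n,f["p"],f["d"],k)
E
```

```text
top red px [306. 310.] n 146 z90 0.041 c=(603,175) size 116x61 yaw 6.4
top red px [558. 365.] n 206 z90 0.052 c=(449,-299) size 111x62 yaw -1.6
top red px [355. 387.] n 143 z90 0.065 c=(443,90) size 111x61 yaw -0.2
top red px [259. 404.] n 227 z90 0.064 c=(436,272) size 80x63 yaw -3.5
top metal px [388. 270.] n 996 z90 0.009 c=(720,8) size 259x100 yaw -7.7
top metal px [477. 265.] n 1018 z90 0.008 c=(671,-171) size 136x80 yaw 13.7
scene red px [258. 228.] n 531 z90 0.054 c=(451,-300) size 128x64 yaw -1.0
scene red px [480. 217.] n 95 z90 0.070 c=(443,116) size 120x9 yaw 0.4
scene red px [365. 234.] n 287 z90 0.045 c=(442,-103) size 94x64 yaw 16.4
scene red px [563. 241.] n 522 z90 0.067 c=(438,273) size 92x65 yaw -2.2
scene red px [526. 308.] n 168 z90 0.044 c=(608,201) size 123x39 yaw -8.9
scene metal px [311. 332.] n 1028 z90 0.011 c=(671,-171) size 134x79 yaw 13.3
scene metal px [418. 330.] n 734 z90 0.011 c=(651,18) size 103x81 yaw 7.7
scene metal px [393. 392.] n 105 z90 0.013 c=(786,-17) size 98x17 yaw 6.5
```

```bash
cat >> h.py <<'E'
DIM={"long_deep":(120,64,64),"long_medium":(120,64,52),"long_shallow":(120,64,40),"short_deep":(88,64,64),"short_shallow":(88,64,40),"long_shoe":(136,80,10),"short_shoe":(104,80,10)}
def proj(n,P):
    c=cams.get_calibration(n);V=np.array(c["view"]);Q=np.atleast_2d(P)@V[:3,:3].T+V[:3,3]
    return np.stack([Q[:,0]/Q[:,2]*c["fx"]+c["cx"],Q[:,1]/Q[:,2]*c["fy"]+c["cy"]],-1)
def outline(name,x,y,yaw,zb=0):
    l,w,h=DIM[name];a=np.radians(yaw);s=np.array([[-1,-1],[1,-1],[1,1],[-1,1]])*[l/2,w/2]
    xy=s@np.array([[np.cos(a),np.sin(a)],[-np.sin(a),np.cos(a)]])+[x,y]
    return np.c_[xy,np.full(4,h+zb)]/1000
def tile(n,p,name,x,y,yaw,zb=0,S=200,k=4):
    o=proj(n,outline(name,x,y,yaw,zb)); c=o.mean(0); r=S/2/k
    M=np.array([[k,0,S/2-k*c[0]],[0,k,S/2-k*c[1]]],float)
    t=cv2.warpAffine(p[:,:,::-1],M,(S,S),flags=cv2.INTER_CUBIC)
    q=((o-c)*k+S/2); cv2.polylines(t,[np.round(q*16).astype(np.int32)],True,(0,255,0),1,cv2.LINE_AA,4)
    cv2.circle(t,tuple(int(v) for v in q[:2].mean(0)),3,(255,255,0),-1)
    cv2.putText(t,f"{name} {n}",(3,12),0,.4,(255,255,255),1); return t
def plan(x,y,z,yaw):
    "shift from present pose to TCP at x,y,z (mm), bin yaw (deg)"
    o=get_obs(); p=np.array(o["ee_pos"])*1000; a=o["eef_rot"][2]
    d=np.array([x,y,z])-p; t=(yaw+90-np.degrees(a)+180)%360-180
    print("t %.1f tcp %s yaw %.1f grip %.1f F %s"%(o["time_s"],p.round(1),np.degrees(a),o["grip_width"]*1000,np.round(o["force"],1)))
    print("x %.4f y %.4f z %.4f spin %.1f"%((d[0]*np.cos(a)+d[1]*np.sin(a))/1e3,-d[2]/1e3,(-d[0]*np.sin(a)+d[1]*np.cos(a))/1e3,-t))
E
python3 - <<'E'
from h import *
est={"long_deep":(443,89,0),"long_medium":(450,-300,-1.3),"long_shallow":(605,174,6.4),"short_deep":(437,272,-3),"short_shallow":(442,-103,16.4),"long_shoe":(671,-171,13.5),"short_shoe":(651,18,7.7)}
for n in("top","scene"):
    p=np.load(f"pics/{n}0.npz")["p"]
    T=[tile(n,p,k,*v) for k,v in est.items()]+[np.zeros((200,200,3),np.uint8)]
    cv2.imwrite(f"pics/m_{n}.png",np.vstack([np.hstack(T[:4]),np.hstack(T[4:])]))
plan(437,272,140,-3)
E
```

```text
t 0.1 tcp [246.4 491.5 224. ] yaw 63.4 grip 94.1 F [ 0.4  0.3 -0.8]
x -0.1108 y 0.0840 z -0.2687 spin -23.6
```

View pics/m_top.png

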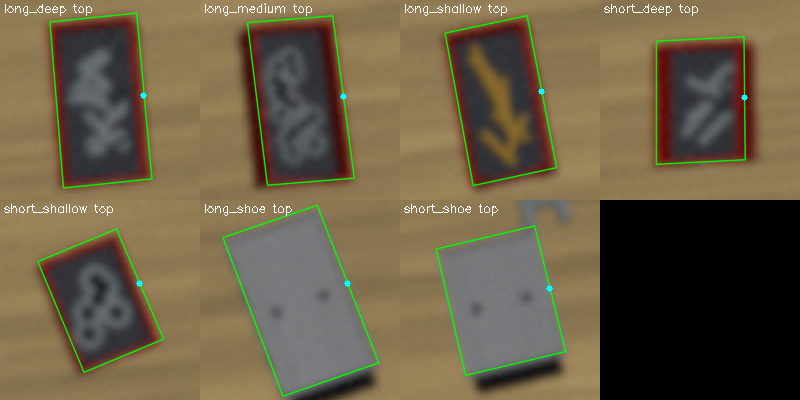

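View pics/m_scene.png

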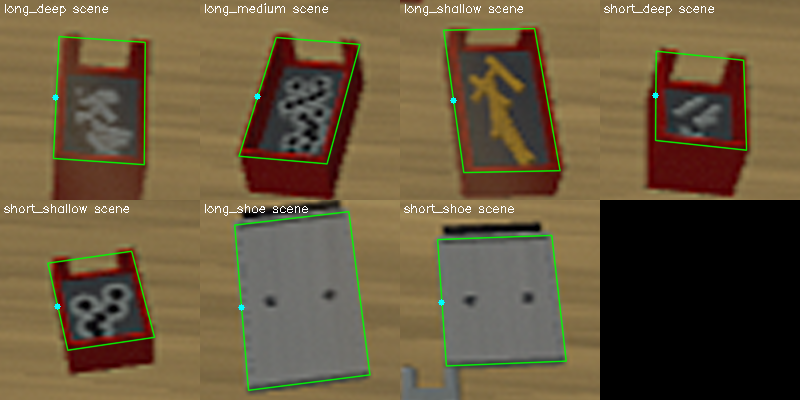

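The overlays fit all seven outlines to about 2 mm. In the scene view, every bin's cut front and both strips face the robot (-x). I'll start with short_deep.

```bash
python3 -m handwheel '[{"fingers":1,"x":-0.111,"y":0.0,"z":-0.269,"spin":-23.6},{"fingers":1,"x":-0.111,"y":0.0,"z":-0.269,"spin":-23.6},{"fingers":1,"x":-0.111,"y":0.0,"z":-0.269,"spin":-23.6},{"fingers":1,"x":-0.111,"y":0.0,"z":-0.269,"spin":-23.6},{"fingers":1,"x":-0.111,"y":0.0,"z":-0.269,"spin":-23.6},{"fingers":1,"x":-0.111,"y":0.0,"z":-0.269,"spin":-23.6},{"fingers":1,"x":-0.111,"y":0.084,"z":-0.269,"spin":-23.6},{"fingers":1,"x":-0.111,"y":0.084,"z":-0.269,"spin":-23.6},{"fingers":1,"x":-0.111,"y":0.084,"z":-0.269,"spin":-23.6},{"fingers":1,"x":-0.111,"y":0.084,"z":-0.269,"spin":-23.6}]' 25; python3 -c "
from h import *
plan(437,272,54,-3)"
```

```text
time_s: 1.1
ee_pos: [0.4374, 0.2721, 0.1413]
eef_rot: [-1.571, 0.0, 1.518]
force: [0.3, 0.6, 0.1]
grip_width: 0.0939
t 1.1 tcp [437.4 272.1 141.3] yaw 87.0 grip 93.9 F [0.3 0.6 0.1]
x -0.0001 y 0.0873 z 0.0004 spin -0.0
```

```bash
python3 -m handwheel '[{"fingers":1,"x":0,"y":0.04,"z":0,"spin":0},{"fingers":1,"x":0,"y":0.07,"z":0,"spin":0},{"fingers":1,"x":0,"y":0.087,"z":0,"spin":0},{"fingers":1,"x":0,"y":0.087,"z":0,"spin":0},{"fingers":-1,"x":0,"y":0.087,"z":0,"spin":0},{"fingers":-1,"x":0,"y":0.087,"z":0,"spin":0},{"fingers":-1,"x":0,"y":0.087,"z":0,"spin":0},{"fingers":-1,"x":0,"y":0.087,"z":0,"spin":0},{"fingers":-1,"x":0,"y":0.087,"z":0,"spin":0},{"fingers":-1,"x":0,"y":0.087,"z":0,"spin":0}]' 30 && python3 -m handwheel '[{"fingers":-1,"x":0,"y":-0.01,"z":0,"spin":0},{"fingers":-1,"x":0,"y":-0.03,"z":0,"spin":0},{"fingers":-1,"x":0,"y":-0.06,"z":0,"spin":0},{"fingers":-1,"x":0,"y":-0.09,"z":0,"spin":0},{"fingers":-1,"x":0,"y":-0.11,"z":0,"spin":0},{"fingers":-1,"x":0,"y":-0.12,"z":0,"spin":0},{"fingers":-1,"x":0,"y":-0.12,"z":0,"spin":0},{"fingers":-1,"x":0,"y":-0.12,"z":0,"spin":0},{"fingers":-1,"x":0,"y":-0.12,"z":0,"spin":0},{"fingers":-1,"x":0,"y":-0.12,"z":0,"spin":0}]'; python3 -c "
from h import *
plan(651,18,174,7.7)"
```

```text
time_s: 2.1
ee_pos: [0.4378, 0.2724, 0.0545]
eef_rot: [-1.573, -0.001, 1.518]
force: [0.5, 3.1, 7.7]
grip_width: 0.0634
time_s: 3.1
ee_pos: [0.4369, 0.2717, 0.1725]
eef_rot: [-1.569, 0.001, 1.518]
force: [0.6, 0.3, -3.4]
grip_width: 0.0637
t 3.1 tcp [436.9 271.7 172.5] yaw 87.0 grip 63.7 F [ 0.6  0.3 -3.4]
x -0.2420 y -0.0015 z -0.2272 spin -10.7
```

```bash
python3 -m handwheel '[{"fingers":-1,"x":-0.02,"y":0,"z":-0.02,"spin":-2},{"fingers":-1,"x":-0.05,"y":0,"z":-0.047,"spin":-4},{"fingers":-1,"x":-0.085,"y":0,"z":-0.08,"spin":-6},{"fingers":-1,"x":-0.12,"y":0,"z":-0.113,"spin":-8},{"fingers":-1,"x":-0.155,"y":0,"z":-0.146,"spin":-10},{"fingers":-1,"x":-0.19,"y":0,"z":-0.178,"spin":-10.7},{"fingers":-1,"x":-0.22,"y":0,"z":-0.207,"spin":-10.7},{"fingers":-1,"x":-0.242,"y":0,"z":-0.227,"spin":-10.7},{"fingers":-1,"x":-0.242,"y":0.04,"z":-0.227,"spin":-10.7},{"fingers":-1,"x":-0.242,"y":0.06,"z":-0.227,"spin":-10.7}]'; python3 - <<'E'
from h import *
plan(651,18,58,7.7)
o=get_obs();x,y,z=np.array(o["ee_pos"])*1000;a=np.degrees(o["eef_rot"][2])-90
T=[]
for n in("top","scene"):
    p,d=cams.camera(n); np.savez(f"pics/{n}1.npz",p=p,d=d)
    blobs(n,p,d,"red")
    T.append(tile(n,p,"short_deep",x,y,a,z-54,S=400,k=5))
cv2.imwrite("pics/h1.png",np.hstack(T))
E
```

```text
time_s: 4.1
ee_pos: [0.6502, 0.0172, 0.1096]
eef_rot: [-1.567, -0.001, 1.703]
force: [-0.8, -0.9, -4.3]
grip_width: 0.064
t 4.1 tcp [650.2  17.2 109.6] yaw 97.6 grip 64.0 F [-0.8 -0.9 -4.3]
x 0.0007 y 0.0516 z -0.0009 spin -0.1
top red px [305. 310.] n 138 z90 0.041 c=(603,175) size 116x62 yaw 6.2
top red px [558. 366.] n 206 z90 0.052 c=(447,-299) size 115x62 yaw -1.3
scene red px [258. 228.] n 529 z90 0.055 c=(452,-301) size 121x63 yaw -1.8
scene red px [480. 215.] n 85 z90 0.069 c=(440,116) size 109x9 yaw 0.7
scene red px [360. 229.] n 190 z90 0.045 c=(530,-80) size 272x64 yaw 14.7
scene red px [423. 308.] n 510 z90 0.119 c=(649,15) size 88x64 yaw 7.0
scene red px [526. 309.] n 177 z90 0.044 c=(610,201) size 126x43 yaw -10.1
```

View pics/h1.png

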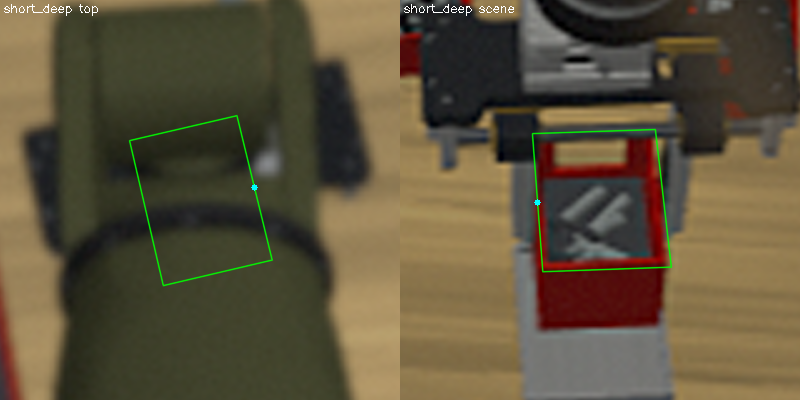

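In the scene view, the held bin hangs level over the short shoe, with its measured centre (649,15) within 2 mm of the TCP. I'll lower it.

```bash
python3 -m handwheel '[{"fingers":-1,"x":0.0,"y":0.02,"z":-0.001,"spin":0},{"fingers":-1,"x":0.0,"y":0.035,"z":-0.001,"spin":0},{"fingers":-1,"x":0.0,"y":0.043,"z":-0.001,"spin":0},{"fingers":-1,"x":0.0,"y":0.048,"z":-0.001,"spin":0},{"fingers":-1,"x":0.0,"y":0.051,"z":-0.001,"spin":0},{"fingers":-1,"x":0.0,"y":0.051,"z":-0.001,"spin":0},{"fingers":1,"x":0.0,"y":0.051,"z":-0.001,"spin":0},{"fingers":1,"x":0.0,"y":0.051,"z":-0.001,"spin":0},{"fingers":1,"x":0.0,"y":0.051,"z":-0.001,"spin":0},{"fingers":1,"x":0.0,"y":0.051,"z":-0.001,"spin":0}]';python3 -c "
from h import *
plan(443,89,150,0)"
```

```text
time_s: 5.2
ee_pos: [0.6523, 0.0183, 0.0629]
eef_rot: [-1.571, 0.0, 1.705]
force: [0.4, -0.3, -0.1]
grip_width: 0.0919
t 5.2 tcp [652.3  18.3  62.9] yaw 97.7 grip 91.9 F [ 0.4 -0.3 -0.1]
x 0.0980 y -0.0871 z 0.1980 spin 7.7
```

```bash
python3 -m handwheel '[{"fingers":1,"x":0,"y":-0.04,"z":0,"spin":0},{"fingers":1,"x":0,"y":-0.085,"z":0,"spin":0},{"fingers":1,"x":0.02,"y":-0.09,"z":0.045,"spin":7.7},{"fingers":1,"x":0.098,"y":-0.09,"z":0.198,"spin":7.7},{"fingers":1,"x":0.098,"y":-0.09,"z":0.198,"spin":7.7},{"fingers":1,"x":0.098,"y":-0.09,"z":0.198,"spin":7.7},{"fingers":1,"x":0.098,"y":-0.09,"z":0.198,"spin":7.7},{"fingers":1,"x":0.098,"y":-0.09,"z":0.198,"spin":7.7},{"fingers":1,"x":0.098,"y":-0.09,"z":0.198,"spin":7.7},{"fingers":1,"x":0.098,"y":-0.09,"z":0.198,"spin":7.7}]';python3 - <<'E'
from h import *
plan(443,89,54,0)
for n in ("top","scene"):
    p,d=cams.camera(n); np.savez(f"pics/{n}2.npz",p=p,d=d); blobs(n,p,d,"red")
E
```

```text
time_s: 6.2
ee_pos: [0.4437, 0.0887, 0.1526]
eef_rot: [-1.571, 0.0, 1.57]
force: [-0.2, -0.3, 0.0]
grip_width: 0.094
t 6.2 tcp [443.7  88.7 152.6] yaw 89.9 grip 94.0 F [-0.2 -0.3  0. ]
x 0.0003 y 0.0986 z 0.0007 spin -0.1
top red px [380. 260.] n 51 z90 0.067 c=(688,22) size 57x5 yaw -78.5
top red px [305. 310.] n 139 z90 0.042 c=(603,175) size 118x61 yaw 6.2
top red px [558. 365.] n 208 z90 0.052 c=(449,-299) size 112x62 yaw -1.8
scene red px [258. 228.] n 529 z90 0.054 c=(452,-300) size 124x63 yaw -1.4
scene red px [479. 218.] n 102 z90 0.068 c=(444,118) size 124x8 yaw 1.9
scene red px [365. 234.] n 291 z90 0.044 c=(443,-103) size 91x64 yaw 16.8
scene red px [527. 308.] n 160 z90 0.044 c=(607,202) size 123x33 yaw -5.3
scene red px [421. 324.] n 508 z90 0.071 c=(652,15) size 88x65 yaw 8.8
```

short_deep is home: rim at 0.071 in the scene view, which reads 3 mm high, against 0.068 expected. Its centre is at about (652,16). Next is long_deep.

```bash
python3 -m handwheel '[{"fingers":1,"x":0,"y":0.045,"z":0,"spin":0},{"fingers":1,"x":0,"y":0.08,"z":0,"spin":0},{"fingers":1,"x":0,"y":0.099,"z":0,"spin":0},{"fingers":1,"x":0,"y":0.099,"z":0,"spin":0},{"fingers":-1,"x":0,"y":0.099,"z":0,"spin":0},{"fingers":-1,"x":0,"y":0.099,"z":0,"spin":0},{"fingers":-1,"x":0,"y":0.099,"z":0,"spin":0},{"fingers":-1,"x":0,"y":0.099,"z":0,"spin":0},{"fingers":-1,"x":0,"y":0.099,"z":0,"spin":0},{"fingers":-1,"x":0,"y":0.099,"z":0,"spin":0}]' 30 && python3 -m handwheel '[{"fingers":-1,"x":0,"y":-0.01,"z":0,"spin":0},{"fingers":-1,"x":0,"y":-0.03,"z":0,"spin":0},{"fingers":-1,"x":0,"y":-0.06,"z":0,"spin":0},{"fingers":-1,"x":0,"y":-0.09,"z":0,"spin":0},{"fingers":-1,"x":0,"y":-0.12,"z":0,"spin":0},{"fingers":-1,"x":0,"y":-0.13,"z":0,"spin":0},{"fingers":-1,"x":0,"y":-0.13,"z":0,"spin":0},{"fingers":-1,"x":0,"y":-0.13,"z":0,"spin":0},{"fingers":-1,"x":0,"y":-0.13,"z":0,"spin":0},{"fingers":-1,"x":0,"y":-0.13,"z":0,"spin":0}]'; python3 -c "
from h import *
plan(671,-171,110,13.5)"
```

```text
time_s: 7.3
ee_pos: [0.4434, 0.0893, 0.0543]
eef_rot: [-1.573, -0.001, 1.57]
force: [-1.6, 3.2, 7.0]
grip_width: 0.0639
time_s: 8.3
ee_pos: [0.4424, 0.089, 0.1823]
eef_rot: [-1.569, 0.0, 1.57]
force: [-0.6, 0.2, -4.6]
grip_width: 0.0638
t 8.3 tcp [442.4  89.  182.3] yaw 90.0 grip 63.8 F [-0.6  0.2 -4.6]
x -0.2598 y 0.0723 z -0.2287 spin -13.5
```

```bash
python3 -m handwheel '[{"fingers":-1,"x":-0.022,"y":0,"z":-0.02,"spin":-2},{"fingers":-1,"x":-0.055,"y":0,"z":-0.047,"spin":-4},{"fingers":-1,"x":-0.09,"y":0,"z":-0.08,"spin":-6},{"fingers":-1,"x":-0.126,"y":0,"z":-0.112,"spin":-8},{"fingers":-1,"x":-0.163,"y":0,"z":-0.145,"spin":-10},{"fingers":-1,"x":-0.2,"y":0,"z":-0.177,"spin":-12},{"fingers":-1,"x":-0.235,"y":0,"z":-0.207,"spin":-13.5},{"fingers":-1,"x":-0.26,"y":0,"z":-0.229,"spin":-13.5},{"fingers":-1,"x":-0.26,"y":0.04,"z":-0.229,"spin":-13.5},{"fingers":-1,"x":-0.26,"y":0.072,"z":-0.229,"spin":-13.5}]' && python3 -m handwheel '[{"fingers":-1,"x":0,"y":0,"z":0,"spin":0},{"fingers":-1,"x":0,"y":0,"z":0,"spin":0},{"fingers":-1,"x":0,"y":0,"z":0,"spin":0},{"fingers":-1,"x":0,"y":0,"z":0,"spin":0},{"fingers":-1,"x":0,"y":0,"z":0,"spin":0},{"fingers":-1,"x":0,"y":0,"z":0,"spin":0},{"fingers":-1,"x":0,"y":0,"z":0,"spin":0},{"fingers":-1,"x":0,"y":0,"z":0,"spin":0},{"fingers":-1,"x":0,"y":0,"z":0,"spin":0},{"fingers":-1,"x":0,"y":0,"z":0,"spin":0}]'; python3 - <<'E'
from h import *
plan(671,-171,58,13.5)
p,d=cams.camera("scene"); blobs("scene",p,d,"red")
E
```

```text
time_s: 9.3
ee_pos: [0.6714, -0.1719, 0.1083]
eef_rot: [-1.569, -0.001, 1.805]
force: [-0.1, -0.1, -4.6]
grip_width: 0.0639
time_s: 10.3
ee_pos: [0.6716, -0.1711, 0.1114]
eef_rot: [-1.571, -0.0, 1.806]
force: [-0.2, -0.5, -4.2]
grip_width: 0.0636
t 10.3 tcp [ 671.6 -171.1  111.4] yaw 103.5 grip 63.6 F [-0.2 -0.5 -4.2]
x 0.0003 y 0.0534 z 0.0006 spin -0.0
scene red px [245. 217.] n 112 z90 0.054 c=(545,-309) size 271x29 yaw 14.2
scene red px [368. 232.] n 228 z90 0.044 c=(443,-103) size 93x62 yaw 16.4
scene red px [306. 315.] n 487 z90 0.125 c=(680,-171) size 108x64 yaw 15.1
scene red px [526. 308.] n 166 z90 0.045 c=(605,202) size 123x30 yaw -4.0
scene red px [421. 324.] n 508 z90 0.071 c=(652,15) size 90x64 yaw 7.9
```

```bash
python3 -m handwheel '[{"fingers":-1,"x":0.0,"y":0.02,"z":-0.001,"spin":0},{"fingers":-1,"x":0.0,"y":0.035,"z":-0.001,"spin":0},{"fingers":-1,"x":0.0,"y":0.045,"z":-0.001,"spin":0},{"fingers":-1,"x":0.0,"y":0.05,"z":-0.001,"spin":0},{"fingers":-1,"x":0.0,"y":0.053,"z":-0.001,"spin":0},{"fingers":-1,"x":0.0,"y":0.053,"z":-0.001,"spin":0},{"fingers":1,"x":0.0,"y":0.053,"z":-0.001,"spin":0},{"fingers":1,"x":0.0,"y":0.053,"z":-0.001,"spin":0},{"fingers":1,"x":0.0,"y":0.053,"z":-0.001,"spin":0},{"fingers":1,"x":0.0,"y":0.053,"z":-0.001,"spin":0}]' && python3 -m handwheel '[{"fingers":1,"x":0,"y":-0.04,"z":0,"spin":0},{"fingers":1,"x":0,"y":-0.09,"z":0,"spin":0},{"fingers":1,"x":0,"y":-0.095,"z":-0.05,"spin":0},{"fingers":1,"x":0,"y":-0.095,"z":-0.1,"spin":0},{"fingers":1,"x":0,"y":-0.095,"z":-0.15,"spin":0},{"fingers":1,"x":0,"y":-0.095,"z":-0.2,"spin":0},{"fingers":1,"x":0,"y":-0.095,"z":-0.2,"spin":0},{"fingers":1,"x":0,"y":-0.095,"z":-0.2,"spin":0},{"fingers":1,"x":0,"y":-0.095,"z":-0.2,"spin":0},{"fingers":1,"x":0,"y":-0.095,"z":-0.2,"spin":0}]';python3 - <<'E'
from h import *
plan(450.5,-299.5,150,-1.5)
T=[]
for n in ("top","scene"):
    p,d=cams.camera(n); np.savez(f"pics/{n}3.npz",p=p,d=d); blobs(n,p,d,"red")
E
```

```text
time_s: 11.35
ee_pos: [0.6728, -0.1709, 0.0588]
eef_rot: [-1.571, 0.0, 1.806]
force: [0.2, 0.7, -0.9]
grip_width: 0.0921
time_s: 12.35
ee_pos: [0.8408, -0.1212, 0.1507]
eef_rot: [-1.593, 0.009, 1.805]
force: [0.4, -1.2, 0.5]
grip_width: 0.094
t 12.3 tcp [ 840.8 -121.2  150.7] yaw 103.4 grip 94.0 F [ 0.4 -1.2  0.5]
x -0.0827 y 0.0007 z 0.4210 spin 14.9
top red px [382. 260.] n 63 z90 0.069 c=(685,20) size 61x18 yaw 89.1
top red px [306. 309.] n 139 z90 0.041 c=(603,175) size 116x61 yaw 6.2
top red px [558. 365.] n 204 z90 0.052 c=(448,-299) size 113x62 yaw -1.4
scene red px [246. 222.] n 215 z90 0.055 c=(451,-325) size 126x25 yaw 6.2
scene red px [377. 240.] n 90 z90 0.044 c=(459,-69) size 51x20 yaw -9.1
scene red px [526. 308.] n 163 z90 0.045 c=(606,201) size 122x30 yaw -3.4
scene red px [421. 324.] n 507 z90 0.071 c=(652,15) size 89x64 yaw 7.5
scene red px [310. 346.] n 80 z90 0.058 c=(731,-159) size 60x6 yaw -77.0
scene red px [311. 357.] n 48 z90 0.026 c=(732,-159) size 61x5 yaw -76.7
```

I had the sign of tool z wrong on that retreat, so the arm went outward to its reach limit at a safe height and touched nothing. I'll come back over long_medium and check the pose.

```bash
python3 -m handwheel '[{"fingers":1,"x":-0.02,"y":0,"z":0.05,"spin":2},{"fingers":1,"x":-0.04,"y":0,"z":0.1,"spin":6},{"fingers":1,"x":-0.083,"y":0,"z":0.2,"spin":14.9},{"fingers":1,"x":-0.083,"y":0,"z":0.421,"spin":14.9},{"fingers":1,"x":-0.083,"y":0,"z":0.421,"spin":14.9},{"fingers":1,"x":-0.083,"y":0,"z":0.421,"spin":14.9},{"fingers":1,"x":-0.083,"y":0,"z":0.421,"spin":14.9},{"fingers":1,"x":-0.083,"y":0,"z":0.421,"spin":14.9},{"fingers":1,"x":-0.083,"y":0,"z":0.421,"spin":14.9},{"fingers":1,"x":-0.083,"y":0,"z":0.421,"spin":14.9}]';python3 - <<'E'
from h import *
plan(450.5,-299.5,42,-1.5)
T=[]
for n in ("top","scene"):
    p,d=cams.camera(n); np.savez(f"pics/{n}3.npz",p=p,d=d); blobs(n,p,d,"red")
    T.append(tile(n,p,"long_deep",671,-171,13.5,4,S=400,k=5))
cv2.imwrite("pics/h3.png",np.hstack(T))
E
```

```text
time_s: 13.45
ee_pos: [0.4486, -0.3013, 0.1436]
eef_rot: [-1.594, 0.006, 1.544]
force: [-0.0, -0.7, 0.0]
grip_width: 0.0937
t 13.4 tcp [ 448.6 -301.3  143.6] yaw 88.5 grip 93.7 F [-0.  -0.7  0. ]
x 0.0018 y 0.1016 z -0.0019 spin -0.0
top red px [477. 258.] n 242 z90 0.068 c=(669,-172) size 118x62 yaw 13.5
top red px [380. 260.] n 52 z90 0.068 c=(687,22) size 57x3 yaw -80.1
top red px [306. 310.] n 139 z90 0.042 c=(603,175) size 117x62 yaw 5.6
scene red px [258. 228.] n 528 z90 0.055 c=(451,-300) size 123x63 yaw -1.5
scene red px [365. 234.] n 289 z90 0.044 c=(443,-103) size 92x63 yaw 15.5
scene red px [526. 308.] n 169 z90 0.043 c=(607,201) size 126x34 yaw -6.0
scene red px [307. 331.] n 468 z90 0.071 c=(675,-172) size 121x62 yaw 13.5
scene red px [421. 324.] n 510 z90 0.071 c=(652,15) size 90x64 yaw 7.8
```

View pics/h3.png

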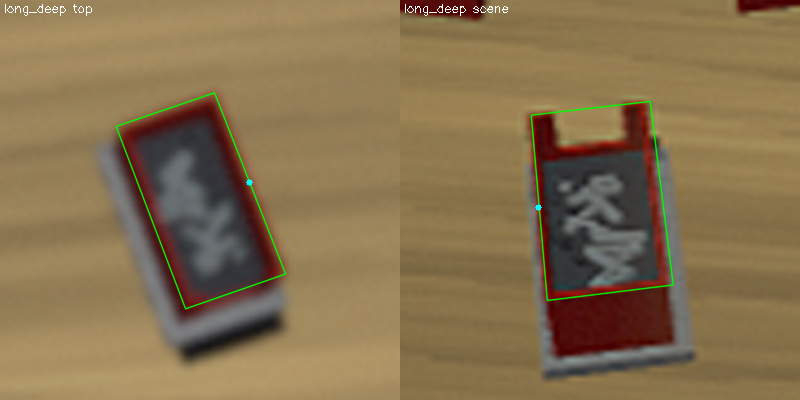

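long_deep sits home in its shoe: in both views its rim matches the outline around (671,-171) at z 0.068. The reach limit left the commanded tool tilted by 1.3° about the jaw axis, which is harmless, but `plan` needs the full rotation.

```bash
cat >> h.py <<'E'
from scipy.spatial.transform import Rotation as Ro
def plan(x,y,z,yaw):
    o=get_obs(); p=np.array(o["ee_pos"])*1000; R=Ro.from_euler("xyz",o["eef_rot"]).as_matrix()
    a=np.degrees(np.arctan2(R[1,0],R[0,0])); t=(yaw+90-a+180)%360-180
    print("t %.2f tcp %s yaw %.1f tilt y-axis %s grip %.1f F %s"%(o["time_s"],p.round(1),a,R[:,1].round(3),o["grip_width"]*1000,np.round(o["force"],1)))
    s=R.T@(np.array([x,y,z])-p)/1000; print("x %.4f y %.4f z %.4f spin %.1f"%(*s,-t)); return s
E
python3 -c "
from h import *
plan(450.5,-300,42,-1.5)"
```

```text
t 13.55 tcp [ 448.5 -301.8  143.7] yaw 88.4 tilt y-axis [ 0.023 -0.006 -1.   ] grip 93.9 F [ 0.5  0.8 -0. ]
x 0.0024 y 0.1017 z 0.0004 spin -0.1
```

```bash
python3 -m handwheel '[{"fingers":1,"x":0.002,"y":0.045,"z":0,"spin":0},{"fingers":1,"x":0.002,"y":0.08,"z":0,"spin":0},{"fingers":1,"x":0.002,"y":0.101,"z":0,"spin":0},{"fingers":1,"x":0.002,"y":0.101,"z":0,"spin":0},{"fingers":-1,"x":0.002,"y":0.101,"z":0,"spin":0},{"fingers":-1,"x":0.002,"y":0.101,"z":0,"spin":0},{"fingers":-1,"x":0.002,"y":0.101,"z":0,"spin":0},{"fingers":-1,"x":0.002,"y":0.101,"z":0,"spin":0},{"fingers":-1,"x":0.002,"y":0.101,"z":0,"spin":0},{"fingers":-1,"x":0.002,"y":0.101,"z":0,"spin":0}]' 30 && python3 -m handwheel '[{"fingers":-1,"x":0,"y":-0.01,"z":0,"spin":0},{"fingers":-1,"x":0,"y":-0.03,"z":0,"spin":0},{"fingers":-1,"x":0,"y":-0.06,"z":0,"spin":0},{"fingers":-1,"x":0,"y":-0.09,"z":0,"spin":0},{"fingers":-1,"x":0,"y":-0.12,"z":0,"spin":0},{"fingers":-1,"x":0,"y":-0.14,"z":0,"spin":0},{"fingers":-1,"x":0,"y":-0.14,"z":0,"spin":0},{"fingers":-1,"x":0,"y":-0.14,"z":0,"spin":0},{"fingers":-1,"x":0,"y":-0.14,"z":0,"spin":0},{"fingers":-1,"x":0,"y":-0.14,"z":0,"spin":0}]'; python3 -c "
from h import *
plan(671,-172,184,13.5)"
```

```text
time_s: 14.55
ee_pos: [0.4527, -0.298, 0.0409]
eef_rot: [-1.591, 0.003, 1.546]
force: [-0.7, 0.0, 6.6]
grip_width: 0.0642
time_s: 15.55
ee_pos: [0.4493, -0.2968, 0.1786]
eef_rot: [-1.588, 0.001, 1.546]
force: [-0.1, -0.7, -4.1]
grip_width: 0.0638
t 15.55 tcp [ 449.3 -296.8  178.6] yaw 88.6 tilt y-axis [ 0.017 -0.001 -1.   ] grip 63.8 F [-0.1 -0.7 -4.1]
x 0.1303 y -0.0018 z -0.2186 spin -14.9
```

```bash
python3 -m handwheel '[{"fingers":-1,"x":0.015,"y":0,"z":-0.025,"spin":-2},{"fingers":-1,"x":0.033,"y":0,"z":-0.055,"spin":-4},{"fingers":-1,"x":0.055,"y":0,"z":-0.092,"spin":-7},{"fingers":-1,"x":0.077,"y":0,"z":-0.13,"spin":-10},{"fingers":-1,"x":0.1,"y":0,"z":-0.167,"spin":-13},{"fingers":-1,"x":0.12,"y":0,"z":-0.2,"spin":-14.9},{"fingers":-1,"x":0.13,"y":0.0,"z":-0.2186,"spin":-14.9},{"fingers":-1,"x":0.13,"y":0.02,"z":-0.2186,"spin":-14.9},{"fingers":-1,"x":0.13,"y":0.042,"z":-0.2186,"spin":-14.9},{"fingers":-1,"x":0.13,"y":0.042,"z":-0.2186,"spin":-14.9}]' && python3 -m handwheel '[{"fingers":-1,"x":0,"y":0,"z":0,"spin":0},{"fingers":-1,"x":0,"y":0,"z":0,"spin":0},{"fingers":-1,"x":0,"y":0,"z":0,"spin":0},{"fingers":-1,"x":0,"y":0,"z":0,"spin":0},{"fingers":-1,"x":0,"y":0,"z":0,"spin":0},{"fingers":-1,"x":0,"y":0,"z":0,"spin":0},{"fingers":-1,"x":0,"y":0,"z":0,"spin":0},{"fingers":-1,"x":0,"y":0,"z":0,"spin":0},{"fingers":-1,"x":0,"y":0,"z":0,"spin":0},{"fingers":-1,"x":0,"y":0,"z":0,"spin":0}]'; python3 - <<'E'
from h import *
plan(671,-172,103,13.5)
o=get_obs();x,y,z=np.array(o["ee_pos"])*1000;a=np.degrees(o["eef_rot"][2])-90
p,d=cams.camera("scene"); blobs("scene",p,d,"red")
cv2.imwrite("pics/h4.png",tile("scene",p,"long_medium",x,y,a,z-41,S=500,k=6))
E
```

```text
time_s: 16.55
ee_pos: [0.6707, -0.1721, 0.137]
eef_rot: [-1.582, 0.003, 1.806]
force: [-0.7, -0.2, -3.7]
grip_width: 0.0639
time_s: 17.55
ee_pos: [0.6721, -0.1728, 0.1417]
eef_rot: [-1.588, 0.007, 1.806]
force: [1.0, -0.7, -3.8]
grip_width: 0.0635
t 17.55 tcp [ 672.1 -172.8  141.7] yaw 103.5 tilt y-axis [ 0.019 -0.003 -1.   ] grip 63.5 F [ 1.  -0.7 -3.8]
x 0.0013 y 0.0387 z 0.0016 spin -0.0
scene red px [371. 234.] n 208 z90 0.044 c=(443,-79) size 100x44 yaw -9.4
scene red px [306. 320.] n 772 z90 0.155 c=(678,-173) size 105x65 yaw 11.5
scene red px [527. 309.] n 161 z90 0.044 c=(606,188) size 121x43 yaw 2.6
scene red px [420. 324.] n 512 z90 0.071 c=(652,16) size 90x65 yaw 7.0
```

View pics/h4.png

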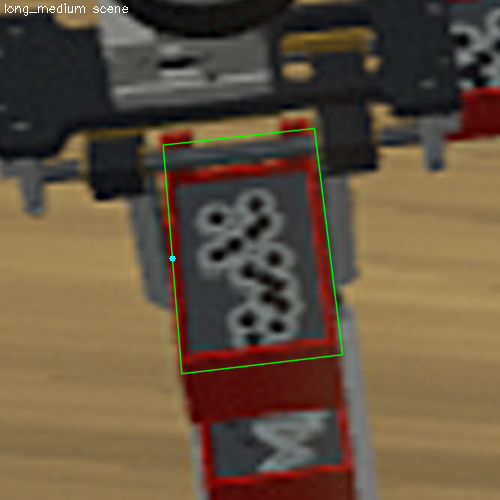

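The held medium bin appears about 2 px (3–5 mm) nearer the robot than the TCP outline. I'll measure the rear walls directly.

```bash
cat >> h.py <<'E'
def walls(cx,cy,yaw,bands,L=60):
    "rear wall x and rim side y of red parts in frame at cx,cy,yaw (mm)"
    p,d=cams.camera("scene");W=world("scene",d)*1000;hsv=cv2.cvtColor(p,cv2.COLOR_RGB2HSV)
    m=(d>0)&((hsv[...,0]<6)|(hsv[...,0]>172))&(hsv[...,1]>140);a=np.radians(yaw)
    q=W[m]-[cx,cy,0];X=q[:,0]*np.cos(a)+q[:,1]*np.sin(a);Y=-q[:,0]*np.sin(a)+q[:,1]*np.cos(a)
    for lo,hi in bands:
        s=(q[:,2]>lo)&(q[:,2]<hi)&(abs(X-L)<12)&(abs(Y)<45)
        f=np.polyfit(Y[s&(abs(Y)<25)],X[s&(abs(Y)<25)],1)
        print((lo,hi),"n",s.sum(),"rear x %.1f"%np.median(X[s]),"y %.1f..%.1f"%tuple(np.percentile(Y[s],[1,99])),"skew deg %.1f"%np.degrees(np.arctan(f[0])))
    return p
E
python3 - <<'E'
from h import *
walls(671,-171,13.5,[(25,62),(112,148)])
plan(671,-172,103,13.5)
E
```

```text
(25, 62) n 172 rear x 60.6 y -31.9..26.2 skew deg 0.0
(112, 148) n 200 rear x 56.4 y -32.8..26.6 skew deg 0.2
t 17.65 tcp [ 672.1 -172.8  141.7] yaw 103.5 tilt y-axis [ 0.019 -0.003 -1.   ] grip 63.9 F [-0.2  0.3 -4.6]
x 0.0013 y 0.0387 z 0.0016 spin -0.0
```

```bash
python3 -m handwheel '[{"fingers":-1,"x":0.0,"y":0.006,"z":-0.0035,"spin":0},{"fingers":-1,"x":0.0,"y":0.014,"z":-0.0035,"spin":0},{"fingers":-1,"x":0.0,"y":0.02,"z":-0.0035,"spin":0},{"fingers":-1,"x":0.0,"y":0.026,"z":-0.0035,"spin":0},{"fingers":-1,"x":0.0,"y":0.03,"z":-0.0035,"spin":0},{"fingers":-1,"x":0.0,"y":0.033,"z":-0.0035,"spin":0},{"fingers":-1,"x":0.0,"y":0.035,"z":-0.0035,"spin":0},{"fingers":-1,"x":0.0,"y":0.037,"z":-0.0035,"spin":0},{"fingers":-1,"x":0.0,"y":0.037,"z":-0.0035,"spin":0},{"fingers":-1,"x":0.0,"y":0.037,"z":-0.0035,"spin":0}]'; python3 - <<'E'
from h import *
walls(671,-171,13.5,[(20,55),(75,112)])
plan(671,-172,103,13.5)
E
```

```text
time_s: 18.65
ee_pos: [0.6763, -0.172, 0.1049]
eef_rot: [-1.589, 0.007, 1.806]
force: [0.7, 0.5, -2.5]
grip_width: 0.0637
(20, 55) n 159 rear x 60.7 y -31.9..26.5 skew deg -0.5
(75, 112) n 197 rear x 60.4 y -33.7..26.3 skew deg -0.5
t 18.70 tcp [ 676.3 -172.   105. ] yaw 103.5 tilt y-axis [ 0.019 -0.003 -1.   ] grip 63.9 F [-0.   0.6 -3.3]
x 0.0013 y 0.0019 z 0.0052 spin -0.0
```

```bash
python3 -m handwheel '[{"fingers":-1,"x":0.0,"y":0.001,"z":0,"spin":0},{"fingers":-1,"x":0.0,"y":0.002,"z":0,"spin":0},{"fingers":1,"x":0.0,"y":0.002,"z":0,"spin":0},{"fingers":1,"x":0.0,"y":0.002,"z":0,"spin":0},{"fingers":1,"x":0.0,"y":0.002,"z":0,"spin":0},{"fingers":1,"x":0.0,"y":0.002,"z":0,"spin":0},{"fingers":1,"x":0.0,"y":-0.02,"z":0,"spin":0},{"fingers":1,"x":0.0,"y":-0.05,"z":0,"spin":0},{"fingers":1,"x":0.0,"y":-0.08,"z":0,"spin":0},{"fingers":1,"x":0.0,"y":-0.08,"z":0,"spin":0}]' ; python3 - <<'E'
from h import *
plan(443,-103,100,16.3)
E
```

```text
time_s: 19.7
ee_pos: [0.6761, -0.1722, 0.1898]
eef_rot: [-1.595, 0.011, 1.806]
force: [0.4, -0.6, 0.6]
grip_width: 0.0938
t 19.70 tcp [ 676.1 -172.2  189.8] yaw 103.5 tilt y-axis [ 0.026 -0.005 -1.   ] grip 93.8 F [ 0.4 -0.6  0.6]
x 0.1225 y 0.0835 z 0.2126 spin -2.8
```

```bash
python3 -m handwheel '[{"fingers":1,"x":0.02,"y":0,"z":0.04,"spin":-1},{"fingers":1,"x":0.045,"y":0,"z":0.08,"spin":-2},{"fingers":1,"x":0.07,"y":0.01,"z":0.122,"spin":-2.8},{"fingers":1,"x":0.095,"y":0.03,"z":0.165,"spin":-2.8},{"fingers":1,"x":0.115,"y":0.05,"z":0.2,"spin":-2.8},{"fingers":1,"x":0.1225,"y":0.07,"z":0.2126,"spin":-2.8},{"fingers":1,"x":0.1225,"y":0.084,"z":0.2126,"spin":-2.8},{"fingers":1,"x":0.1225,"y":0.084,"z":0.2126,"spin":-2.8},{"fingers":1,"x":0.1225,"y":0.084,"z":0.2126,"spin":-2.8},{"fingers":1,"x":0.1225,"y":0.084,"z":0.2126,"spin":-2.8}]' ; python3 - <<'E'
from h import *
plan(443,-103,31,16.3)
walls(671,-171,13.5,[(20,55),(75,112)])
p,d=cams.camera("top"); blobs("top",p,d,"red")
E
```

```text
time_s: 20.7
ee_pos: [0.4416, -0.1026, 0.0967]
eef_rot: [-1.589, 0.008, 1.855]
force: [-0.2, -0.4, 0.3]
grip_width: 0.0937
t 20.70 tcp [ 441.6 -102.6   96.7] yaw 106.3 tilt y-axis [ 0.02  -0.003 -1.   ] grip 93.7 F [-0.2 -0.4  0.3]
x -0.0002 y 0.0657 z -0.0000 spin -0.0
(20, 55) n 156 rear x 60.8 y -31.9..25.5 skew deg -0.4
(75, 112) n 186 rear x 60.6 y -33.7..26.1 skew deg -0.5
top red px [477. 259.] n 398 z90 0.113 c=(669,-173) size 118x62 yaw 12.8
top red px [380. 261.] n 54 z90 0.067 c=(687,22) size 58x10 yaw -86.7
top red px [305. 310.] n 140 z90 0.042 c=(603,176) size 118x61 yaw 6.0
```

long_medium is seated: its rim reads 0.113 against 0.114, and its rear wall lines up with long_deep's to 0.2 mm. Now short_shallow.

```bash
python3 -m handwheel '[{"fingers":1,"x":0,"y":0.03,"z":0.001,"spin":0},{"fingers":1,"x":0,"y":0.055,"z":0.001,"spin":0},{"fingers":1,"x":0,"y":0.0655,"z":0.001,"spin":0},{"fingers":1,"x":0,"y":0.0655,"z":0.001,"spin":0},{"fingers":-1,"x":0,"y":0.0655,"z":0.001,"spin":0},{"fingers":-1,"x":0,"y":0.0655,"z":0.001,"spin":0},{"fingers":-1,"x":0,"y":0.0655,"z":0.001,"spin":0},{"fingers":-1,"x":0,"y":0.0655,"z":0.001,"spin":0},{"fingers":-1,"x":0,"y":0.0655,"z":0.001,"spin":0},{"fingers":-1,"x":0,"y":0.0655,"z":0.001,"spin":0}]' 30 && python3 -m handwheel '[{"fingers":-1,"x":0,"y":-0.01,"z":0,"spin":0},{"fingers":-1,"x":0,"y":-0.03,"z":0,"spin":0},{"fingers":-1,"x":0,"y":-0.06,"z":0,"spin":0},{"fingers":-1,"x":0,"y":-0.09,"z":0,"spin":0},{"fingers":-1,"x":0,"y":-0.11,"z":0,"spin":0},{"fingers":-1,"x":0,"y":-0.12,"z":0,"spin":0},{"fingers":-1,"x":0,"y":-0.12,"z":0,"spin":0},{"fingers":-1,"x":0,"y":-0.12,"z":0,"spin":0},{"fingers":-1,"x":0,"y":-0.12,"z":0,"spin":0},{"fingers":-1,"x":0,"y":-0.12,"z":0,"spin":0}]'; python3 -c "
from h import *
plan(651,17.5,124,7.7)"
```

```text
time_s: 21.8
ee_pos: [0.4416, -0.1029, 0.0312]
eef_rot: [-1.589, 0.008, 1.855]
force: [-2.0, 1.7, 6.8]
grip_width: 0.0635
time_s: 22.8
ee_pos: [0.4388, -0.1025, 0.1498]
eef_rot: [-1.587, 0.007, 1.855]
force: [0.1, 0.6, -2.3]
grip_width: 0.0636
t 22.80 tcp [ 438.8 -102.5  149.8] yaw 106.3 tilt y-axis [ 0.017 -0.002 -1.   ] grip 63.6 F [ 0.1  0.6 -2.3]
x 0.0559 y 0.0292 z -0.2369 spin 8.6
```

```bash
python3 -m handwheel '[{"fingers":-1,"x":0.006,"y":0,"z":-0.025,"spin":1},{"fingers":-1,"x":0.014,"y":0,"z":-0.06,"spin":3},{"fingers":-1,"x":0.024,"y":0,"z":-0.102,"spin":5},{"fingers":-1,"x":0.034,"y":0,"z":-0.144,"spin":7},{"fingers":-1,"x":0.044,"y":0,"z":-0.186,"spin":8.6},{"fingers":-1,"x":0.052,"y":0,"z":-0.22,"spin":8.6},{"fingers":-1,"x":0.056,"y":0.01,"z":-0.237,"spin":8.6},{"fingers":-1,"x":0.056,"y":0.028,"z":-0.237,"spin":8.6},{"fingers":-1,"x":0.056,"y":0.028,"z":-0.237,"spin":8.6},{"fingers":-1,"x":0.056,"y":0.028,"z":-0.237,"spin":8.6}]' && python3 -m handwheel '[{"fingers":-1,"x":0,"y":0,"z":0,"spin":0},{"fingers":-1,"x":0,"y":0,"z":0,"spin":0},{"fingers":-1,"x":0,"y":0,"z":0,"spin":0},{"fingers":-1,"x":0,"y":0,"z":0,"spin":0},{"fingers":-1,"x":0,"y":0,"z":0,"spin":0},{"fingers":-1,"x":0,"y":0,"z":0,"spin":0},{"fingers":-1,"x":0,"y":0,"z":0,"spin":0},{"fingers":-1,"x":0,"y":0,"z":0,"spin":0},{"fingers":-1,"x":0,"y":0,"z":0,"spin":0},{"fingers":-1,"x":0,"y":0,"z":0,"spin":0}]'; python3 - <<'E'
from h import *
plan(651,17.5,93,7.7)
p=walls(651,18,7.7,[(20,60),(102,128)],44)
o=get_obs();x,y,z=np.array(o["ee_pos"])*1000;a=np.degrees(o["eef_rot"][2])-90
cv2.imwrite("pics/h5.png",tile("scene",p,"short_shallow",x,y,a,z-31,S=450,k=6))
E
```

```text
time_s: 23.8
ee_pos: [0.6511, 0.0174, 0.1259]
eef_rot: [-1.588, 0.005, 1.704]
force: [0.3, -0.1, -1.5]
grip_width: 0.0641
time_s: 24.8
ee_pos: [0.6514, 0.0175, 0.1263]
eef_rot: [-1.589, 0.005, 1.705]
force: [-0.6, 1.2, -1.6]
grip_width: 0.0636
t 24.80 tcp [651.4  17.5 126.3] yaw 97.7 tilt y-axis [ 0.019 -0.003 -1.   ] grip 63.6 F [-0.6  1.2 -1.6]
x 0.0002 y 0.0333 z 0.0010 spin -0.0
(20, 60) n 200 rear x 42.5 y -32.5..28.1 skew deg 0.5
(102, 128) n 130 rear x 44.0 y -34.0..26.1 skew deg 0.6
```

View pics/h5.png

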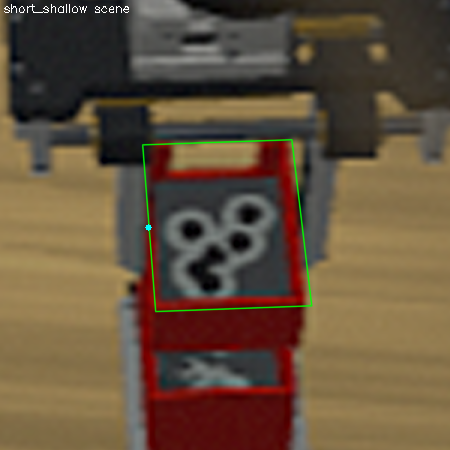

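The bin is level over short_deep, about 1.5 mm too far in x and 1–2 mm low in y. I'll correct that while lowering.

```bash
python3 -m handwheel '[{"fingers":-1,"x":0.0012,"y":0.006,"z":0.002,"spin":0},{"fingers":-1,"x":0.0012,"y":0.012,"z":0.002,"spin":0},{"fingers":-1,"x":0.0012,"y":0.018,"z":0.002,"spin":0},{"fingers":-1,"x":0.0012,"y":0.023,"z":0.002,"spin":0},{"fingers":-1,"x":0.0012,"y":0.027,"z":0.002,"spin":0},{"fingers":-1,"x":0.0012,"y":0.03,"z":0.002,"spin":0},{"fingers":-1,"x":0.0012,"y":0.032,"z":0.002,"spin":0},{"fingers":-1,"x":0.0012,"y":0.033,"z":0.002,"spin":0},{"fingers":-1,"x":0.0012,"y":0.033,"z":0.002,"spin":0},{"fingers":-1,"x":0.0012,"y":0.033,"z":0.002,"spin":0}]'; python3 - <<'E'
from h import *
plan(651,17.5,93,7.7)
walls(651,18,7.7,[(20,60),(72,97)],44)
E
```

```text
time_s: 25.85
ee_pos: [0.65, 0.0184, 0.0934]
eef_rot: [-1.589, 0.005, 1.705]
force: [-0.1, -0.2, -1.1]
grip_width: 0.0637
t 25.85 tcp [650.   18.4  93.4] yaw 97.7 tilt y-axis [ 0.019 -0.003 -1.   ] grip 63.7 F [-0.1 -0.2 -1.1]
x -0.0010 y 0.0005 z -0.0009 spin -0.0
(20, 60) n 195 rear x 42.5 y -32.6..27.6 skew deg -0.4
(72, 97) n 138 rear x 42.7 y -33.4..28.2 skew deg 0.4
```

Aligned. Now release and lift.

```bash
python3 -m handwheel '[{"fingers":-1,"x":0.0,"y":0.001,"z":0,"spin":0},{"fingers":1,"x":0.0,"y":0.001,"z":0,"spin":0},{"fingers":1,"x":0.0,"y":0.001,"z":0,"spin":0},{"fingers":1,"x":0.0,"y":0.001,"z":0,"spin":0},{"fingers":1,"x":0.0,"y":0.001,"z":0,"spin":0},{"fingers":1,"x":0.0,"y":-0.02,"z":0,"spin":0},{"fingers":1,"x":0.0,"y":-0.05,"z":0,"spin":0},{"fingers":1,"x":0.0,"y":-0.07,"z":0,"spin":0},{"fingers":1,"x":0.0,"y":-0.07,"z":0,"spin":0},{"fingers":1,"x":0.0,"y":-0.07,"z":0,"spin":0}]' ; python3 - <<'E'
from h import *
plan(605,174.5,100,6.2)
E
```

```text
time_s: 26.9
ee_pos: [0.6484, 0.0186, 0.1627]
eef_rot: [-1.589, 0.005, 1.705]
force: [0.5, 0.3, -0.4]
grip_width: 0.0941
t 26.90 tcp [648.4  18.6 162.7] yaw 97.7 tilt y-axis [ 0.019 -0.003 -1.   ] grip 94.1 F [ 0.5  0.3 -0.4]
x 0.1607 y 0.0615 z 0.0234 spin 1.5
```

```bash
python3 -m handwheel '[{"fingers":1,"x":0.04,"y":0,"z":0.006,"spin":0},{"fingers":1,"x":0.085,"y":0,"z":0.012,"spin":1},{"fingers":1,"x":0.13,"y":0,"z":0.019,"spin":1.5},{"fingers":1,"x":0.161,"y":0.02,"z":0.0234,"spin":1.5},{"fingers":1,"x":0.161,"y":0.05,"z":0.0234,"spin":1.5},{"fingers":1,"x":0.161,"y":0.061,"z":0.0234,"spin":1.5},{"fingers":1,"x":0.161,"y":0.061,"z":0.0234,"spin":1.5},{"fingers":1,"x":0.161,"y":0.061,"z":0.0234,"spin":1.5},{"fingers":1,"x":0.161,"y":0.061,"z":0.0234,"spin":1.5},{"fingers":1,"x":0.161,"y":0.061,"z":0.0234,"spin":1.5}]' ; python3 - <<'E'
from h import *
plan(605,174.5,31,6.2)
p=walls(651,18,7.7,[(20,60),(72,97)],44)
p,d=cams.camera("top"); blobs("top",p,d,"red"); cv2.imwrite("pics/h6.png",tile("top",p,"short_shallow",651,18,7.7,62,S=400,k=5))
E
```

```text
time_s: 27.9
ee_pos: [0.6056, 0.1744, 0.1021]
eef_rot: [-1.591, 0.005, 1.678]
force: [0.1, 0.2, 0.0]
grip_width: 0.0939
t 27.90 tcp [605.6 174.4 102.1] yaw 96.1 tilt y-axis [ 0.02  -0.002 -1.   ] grip 93.9 F [0.1 0.2 0. ]
x 0.0004 y 0.0710 z 0.0020 spin -0.1
(20, 60) n 197 rear x 42.8 y -32.8..27.8 skew deg 0.4
(72, 97) n 133 rear x 43.0 y -33.5..27.8 skew deg 0.6
top red px [477. 259.] n 404 z90 0.113 c=(669,-173) size 118x61 yaw 13.2
```

View pics/h6.png

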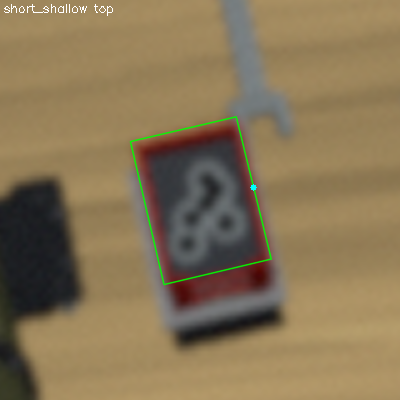

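The short stack matches the seated outline with the washers on top, and the wrench is untouched. Last is long_shallow.

```bash
python3 -m handwheel '[{"fingers":1,"x":0,"y":0.03,"z":0.002,"spin":0},{"fingers":1,"x":0,"y":0.055,"z":0.002,"spin":0},{"fingers":1,"x":0,"y":0.071,"z":0.002,"spin":0},{"fingers":1,"x":0,"y":0.071,"z":0.002,"spin":0},{"fingers":-1,"x":0,"y":0.071,"z":0.002,"spin":0},{"fingers":-1,"x":0,"y":0.071,"z":0.002,"spin":0},{"fingers":-1,"x":0,"y":0.071,"z":0.002,"spin":0},{"fingers":-1,"x":0,"y":0.071,"z":0.002,"spin":0},{"fingers":-1,"x":0,"y":0.071,"z":0.002,"spin":0},{"fingers":-1,"x":0,"y":0.071,"z":0.002,"spin":0}]' 30 && python3 -m handwheel '[{"fingers":-1,"x":0,"y":-0.01,"z":0,"spin":0},{"fingers":-1,"x":0,"y":-0.03,"z":0,"spin":0},{"fingers":-1,"x":0,"y":-0.06,"z":0,"spin":0},{"fingers":-1,"x":0,"y":-0.1,"z":0,"spin":0},{"fingers":-1,"x":0,"y":-0.14,"z":0,"spin":0},{"fingers":-1,"x":0,"y":-0.16,"z":0,"spin":0},{"fingers":-1,"x":0,"y":-0.17,"z":0,"spin":0},{"fingers":-1,"x":0,"y":-0.17,"z":0,"spin":0},{"fingers":-1,"x":0,"y":-0.17,"z":0,"spin":0},{"fingers":-1,"x":0,"y":-0.17,"z":0,"spin":0}]'; python3 -c "
from h import *
plan(671,-172,174,13.3)"
```

```text
time_s: 29.0
ee_pos: [0.6048, 0.1748, 0.0309]
eef_rot: [-1.591, 0.004, 1.678]
force: [-2.1, 2.7, 6.3]
grip_width: 0.0641
time_s: 30.0
ee_pos: [0.6007, 0.1747, 0.1982]
eef_rot: [-1.587, 0.005, 1.678]
force: [0.1, 0.2, -2.1]
grip_width: 0.064
t 30.00 tcp [600.7 174.7 198.2] yaw 96.2 tilt y-axis [ 0.016 -0.003 -1.   ] grip 64.0 F [ 0.1  0.2 -2.1]
x -0.3521 y 0.0265 z -0.0322 spin -7.1
```

```bash
python3 -m handwheel '[{"fingers":-1,"x":-0.025,"y":0,"z":-0.002,"spin":-1},{"fingers":-1,"x":-0.065,"y":0,"z":-0.006,"spin":-2},{"fingers":-1,"x":-0.11,"y":0,"z":-0.01,"spin":-3},{"fingers":-1,"x":-0.155,"y":0,"z":-0.014,"spin":-4},{"fingers":-1,"x":-0.2,"y":0,"z":-0.018,"spin":-5},{"fingers":-1,"x":-0.245,"y":0,"z":-0.022,"spin":-6},{"fingers":-1,"x":-0.29,"y":0,"z":-0.026,"spin":-7},{"fingers":-1,"x":-0.325,"y":0,"z":-0.03,"spin":-7.1},{"fingers":-1,"x":-0.345,"y":0.0,"z":-0.032,"spin":-7.1},{"fingers":-1,"x":-0.352,"y":0.0,"z":-0.032,"spin":-7.1}]' && python3 -m handwheel '[{"fingers":-1,"x":0,"y":0,"z":0,"spin":0},{"fingers":-1,"x":0,"y":0.01,"z":0,"spin":0},{"fingers":-1,"x":0,"y":0.024,"z":0,"spin":0},{"fingers":-1,"x":0,"y":0.024,"z":0,"spin":0},{"fingers":-1,"x":0,"y":0.024,"z":0,"spin":0},{"fingers":-1,"x":0,"y":0.024,"z":0,"spin":0},{"fingers":-1,"x":0,"y":0.024,"z":0,"spin":0},{"fingers":-1,"x":0,"y":0.024,"z":0,"spin":0},{"fingers":-1,"x":0,"y":0.024,"z":0,"spin":0},{"fingers":-1,"x":0,"y":0.024,"z":0,"spin":0}]'; python3 - <<'E'
from h import *
plan(671,-172,139,13.3)
p=walls(671,-171,13.5,[(25,60),(75,110),(152,178)])
o=get_obs();x,y,z=np.array(o["ee_pos"])*1000;a=np.degrees(o["eef_rot"][2])-90
cv2.imwrite("pics/h7.png",tile("scene",p,"long_shallow",x,y,a,z-31,S=450,k=5))
E
```

```text
time_s: 31.0
ee_pos: [0.6705, -0.1737, 0.2004]
eef_rot: [-1.586, 0.006, 1.8]
force: [-1.3, 0.4, -2.7]
grip_width: 0.0638
time_s: 32.0
ee_pos: [0.6713, -0.1718, 0.1783]
eef_rot: [-1.589, 0.007, 1.802]
force: [0.4, -0.0, -3.0]
grip_width: 0.0637
t 32.00 tcp [ 671.3 -171.8  178.3] yaw 103.3 tilt y-axis [ 0.019 -0.003 -1.   ] grip 63.7 F [ 0.4 -0.  -3. ]
x 0.0001 y 0.0393 z 0.0010 spin -0.0
(25, 60) n 157 rear x 60.6 y -31.4..27.7 skew deg 0.4
(75, 110) n 175 rear x 60.5 y -33.3..25.4 skew deg 0.6
(152, 178) n 124 rear x 60.4 y -31.7..26.8 skew deg 0.9
```

View pics/h7.png

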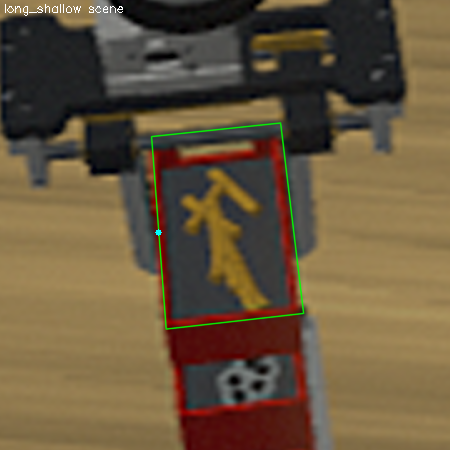

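long_shallow is aligned over the stack: the rear walls read 60.4, 60.5 and 60.6. I'll lower it.

```bash
python3 -m handwheel '[{"fingers":-1,"x":-0.001,"y":0.01,"z":0.0007,"spin":0},{"fingers":-1,"x":-0.001,"y":0.018,"z":0.0007,"spin":0},{"fingers":-1,"x":-0.001,"y":0.024,"z":0.0007,"spin":0},{"fingers":-1,"x":-0.001,"y":0.029,"z":0.0007,"spin":0},{"fingers":-1,"x":-0.001,"y":0.033,"z":0.0007,"spin":0},{"fingers":-1,"x":-0.001,"y":0.036,"z":0.0007,"spin":0},{"fingers":-1,"x":-0.001,"y":0.038,"z":0.0007,"spin":0},{"fingers":-1,"x":-0.001,"y":0.039,"z":0.0007,"spin":0},{"fingers":-1,"x":-0.001,"y":0.039,"z":0.0007,"spin":0},{"fingers":-1,"x":-0.001,"y":0.039,"z":0.0007,"spin":0}]'; python3 - <<'E'
from h import *
plan(671,-172,139,13.3)
walls(671,-171,13.5,[(25,60),(75,110),(120,143)])
E
```

```text
time_s: 33.05
ee_pos: [0.6717, -0.173, 0.1394]
eef_rot: [-1.589, 0.007, 1.802]
force: [0.5, 0.2, -2.6]
grip_width: 0.0638
t 33.05 tcp [ 671.7 -173.   139.4] yaw 103.3 tilt y-axis [ 0.019 -0.003 -1.   ] grip 63.8 F [ 0.5  0.2 -2.6]
x 0.0011 y 0.0004 z 0.0004 spin -0.0
(25, 60) n 161 rear x 60.5 y -31.9..24.9 skew deg -0.4
(75, 110) n 178 rear x 60.8 y -33.5..26.4 skew deg -0.4
(120, 143) n 129 rear x 60.4 y -32.8..26.2 skew deg -0.1
```

```bash
python3 -m handwheel '[{"fingers":-1,"x":0.0,"y":0.001,"z":0,"spin":0},{"fingers":1,"x":0.0,"y":0.001,"z":0,"spin":0},{"fingers":1,"x":0.0,"y":0.001,"z":0,"spin":0},{"fingers":1,"x":0.0,"y":0.001,"z":0,"spin":0},{"fingers":1,"x":0.0,"y":0.001,"z":0,"spin":0},{"fingers":1,"x":0.0,"y":-0.02,"z":0,"spin":0},{"fingers":1,"x":0.0,"y":-0.05,"z":0,"spin":0},{"fingers":1,"x":0.0,"y":-0.08,"z":0,"spin":0},{"fingers":1,"x":0.0,"y":-0.08,"z":0,"spin":0},{"fingers":1,"x":0.0,"y":-0.08,"z":0,"spin":0}]' && python3 -m handwheel '[{"fingers":1,"x":0.0,"y":0,"z":0.04,"spin":0},{"fingers":1,"x":0.0,"y":0,"z":0.08,"spin":0},{"fingers":1,"x":0.0,"y":0,"z":0.12,"spin":0},{"fingers":1,"x":0.0,"y":0,"z":0.16,"spin":0},{"fingers":1,"x":0.0,"y":0,"z":0.2,"spin":0},{"fingers":1,"x":0.0,"y":0,"z":0.24,"spin":0},{"fingers":1,"x":0.0,"y":0,"z":0.26,"spin":0},{"fingers":1,"x":0.0,"y":0,"z":0.26,"spin":0},{"fingers":1,"x":0.0,"y":0,"z":0.26,"spin":0},{"fingers":1,"x":0.0,"y":0,"z":0.26,"spin":0}]'; python3 - <<'E'
from h import *
p=walls(671,-171,13.5,[(25,60),(75,110),(120,143)]); walls(651,18,7.7,[(20,60),(72,97)],44)
t,d=cams.camera("top"); blobs("top",t,d,"red"); W=world("top",d)
b=np.load("pics/top0.npz"); W0=world("top",b["d"])
for nm,(u,v) in {"carton":(610,255),"jarcap":(199,275)}.items():
    u,v=int(u*.64),int(v*.64); print(nm,W0[v,u].round(3),W[v,u].round(3))
dif=cv2.absdiff(t,b["p"]).max(2)
for nm,(x0,y0,x1,y1) in {"carton":(560,215,660,295),"wrench":(378,170,415,255),"jar":(175,255,230,305)}.items():
    print(nm,"max px change",dif[int(y0*.64):int(y1*.64),int(x0*.64):int(x1*.64)].max())
T=[tile("top",t,"long_shallow",671,-171,13.5,108,S=266),tile("scene",p,"long_shallow",671,-171,13.5,108,S=266),tile("scene",p,"short_shallow",651,18,7.7,62,S=266)]
s=cv2.resize(p[:,:,::-1],(798,598))[:334]
cv2.imwrite("pics/final.png",np.vstack([np.hstack(T),s]))
E
```

```text
time_s: 34.1
ee_pos: [0.6701, -0.1727, 0.2193]
eef_rot: [-1.589, 0.007, 1.802]
force: [-0.5, -0.5, -1.1]
grip_width: 0.0936
time_s: 35.1
ee_pos: [0.4176, -0.2322, 0.214]
eef_rot: [-1.588, 0.006, 1.803]
force: [-0.2, 0.1, -0.4]
grip_width: 0.0942
(25, 60) n 159 rear x 60.8 y -31.5..26.2 skew deg 0.6
(75, 110) n 165 rear x 60.5 y -33.7..24.0 skew deg -0.5
(120, 143) n 122 rear x 60.6 y -32.8..26.2 skew deg 0.9
(20, 60) n 201 rear x 42.5 y -34.5..27.7 skew deg -0.5
(72, 97) n 143 rear x 42.8 y -33.5..28.0 skew deg 0.2
top red px [478. 260.] n 512 z90 0.147 c=(669,-173) size 118x62 yaw 13.6
carton [ 0.648 -0.417  0.076] [ 0.647 -0.416  0.081]
jarcap [0.685 0.364 0.096] [0.684 0.363 0.099]
carton max px change 12
wrench max px change 95
jar max px change 13
```

View pics/final.png

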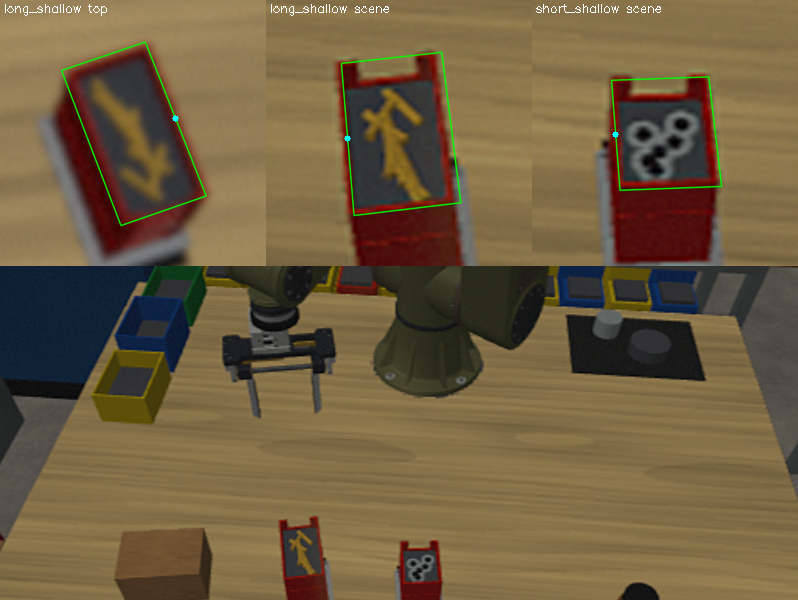

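Both stacks look right, and the long rim reads 0.147 against 0.148. The wrench region's pixel change may just be the short stack overlapping that crop, so I'll check it and the short rim height, then hand in if both are good.

```bash
python3 - <<'E'
from h import *
from station import workorder
b=np.load("pics/top0.npz"); t,d=cams.camera("top"); dif=cv2.absdiff(t,b["p"]).max(2)
wr=dif[int(170*.64):int(238*.64),int(378*.64):int(415*.64)].max(); print("wrench change above stack",wr)
W=world("top",d)*1000; hsv=cv2.cvtColor(t,cv2.COLOR_RGB2HSV)
m=(hsv[...,1]>120)&((hsv[...,0]<8)|(hsv[...,0]>172))&(np.hypot(W[...,0]-651,W[...,1]-18)<65)
z=np.percentile(W[m][:,2],90); print("short rim",z)
if wr<40 and abs(z-102)<4: print(workorder.hand_in())
E
```

```text
wrench change above stack 12
short rim 102.12900455207597
the job is handed in; nothing more can be done
None
```

All five bins are back in their two columns, and I handed the job in at about 35 s of robot time. The hand-in gave no verdict, so this rests on my own last camera checks.

- **Long shoe:** deep, medium, then shallow. The top rim read 147 mm against 148 mm expected, and the three rear walls lined up within 0.3 mm. The fronts face the strip.
- **Short shoe:** deep, then shallow. The top rim read 102.1 mm against 102 mm expected, and the two rear walls lined up within 0.3 mm. The fronts face the strip.
- **Bystanders:** the carton, wrench and jar pictures were unchanged. The first wrench check showed a large pixel change; repeated on the part clear of the short stack, it showed none.
- **Robot:** it stood clear with the gripper open, and no contact forces showed.

Two readings or moves were off:
- **Retreat after long_deep:** I used the wrong sign, so the arm ran out to its reach limit at a safe height. This left the tool tilted about 1.1° about the jaw axis for the rest of the job, which I allowed for.
- **long_medium:** it was gripped about 4 mm off centre, and I corrected this before lowering it.

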